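# Clear the test nest and load the manifold block

### The arm

A 7-joint arm with a two-finger parallel gripper is mounted at the origin on the work surface. World frame = base frame: x ahead of the robot, y to its left, z up, the work surface at z = 0. Lengths are in m, angles in rad, forces in N, time in s.
With the tool pointing down it reaches from about 0.4 to 0.85 m from the base axis. Payload 4.5 kg.
Tool frame: the origin (TCP) lies midway between the tips of the shut fingers; the grasp point (between the pads) lies 19 mm behind it; z points along the fingers, y is the direction in which the jaws open and shut (so a half turn about z gives the same grasp; the last joint's range is limited). The gripper opens to 88 mm and grips with 3 to 60 N. Pads are 18 mm wide; open, the fingers measure 123 mm over their backs; the gripper's body (75 mm by 187 mm) begins 45 mm behind the grasp point.
Start: joints at [-1.189, 0.689, -0.195, 1.565, 0.157, 0.902, -0.215], TCP at [0.213, 0.588, 0.239] pointing down, gripper open.
Joint ranges: [-3.01, 3.01], [-0.46, 2.08], [-1.47, 1.51], [0.13, 2.56], [-1, 4.14], [0.04, 2.09], [-2.66, 2.66]. Speed limits (rad/s): [2.57, 2.57, 3.14, 3.14, 3.14, 3.14, 3.14].

### API

Orientations are given as a unit quaternion [x, y, z, w].
In Python, from plant import r gives the robot as it stands. The module is installed in compiled form; this text tells all that it offers.
- The arm moves only by the shell command python3 -m jog 'ROWS' [FORCE]. ROWS is JSON, a list of rows, each an object with "translation": the shift along the tool's x, y, z in units of 40 mm (1.0 is 40 mm), a list of three; "twist": the turn about the tool's z in units of 6 degrees (1.0 is 6 degrees); "claw": the opening in per cent of the stroke, from 0 (shut) to 100 (fully open). A call has 1 to 20 rows; each row shifts and turns the commanded pose from where the row before left it, along the tool's axes as they then stand; what a row does not reach is not made up. A row lasts 1/12 s, in which the tool goes at most 41.7 mm and 7.16 degrees, less where a joint would pass 70% of its speed; a pose out of reach is approached as far as the arm can. A call is refused whole if a number of a shift passes 1 or a number of a turn 1, either way. A call with a gripper value outside its range is refused whole. The fingers move at their own pace and stop on an object; FORCE is the grip in N (left out, the last holds). Time passes only in rows, so rows that do not move let the fingers close. It gives the time, the measured TCP pose, the force and the opening at its end, in the units of the state.
- r.get_state(): the state, without advancing time (a new reading comes with each control period).
- r.snapshot(name): name is "side" or "top"; returns a dict with "img" (420x560x3 uint8, red, green, blue), "fx", "fy", "cx", "cy" (pixels), "dist_coeffs" ([k1, k2, p1, p2, k3] as OpenCV has them; the pictures are not rectified), "origin" and "rotation" of the camera in the world. Camera axes: x right, y up, looking along -z (the intrinsics and any distortion apply to the point x, -y, -z); pixel columns grow to the right and rows downward; lengths in m; the calibration is good to about 2 mm. A picture is of the moment at which its call begins. There is no depth.
- r.finish_job(): hands the job in, once; it reports no verdict.
Trained networks look in the newest picture that a camera, given by its name, has taken for a name from the list of things; names that differ only in an ending like _2 or _b are one class to them, and where a whole thing is asked for, a point or a joint stands for the part that bears it (a point fixed in the world has none). Each returns a list of dicts, best first, with "confidence" (0 to 1); they miss things now and then, are a little off and sometimes report something else, mostly with a low value. They report only what shows in the picture. A call takes as long as a camera call. They do not tell look-alikes from the thing itself.
- r.spot_in(label, camera): "rect" ([left, top, right, bottom] in pixels, round what is visible of it).
- r.spot_point(label, camera): "location" ([row, column] in pixels: a listed point, or the origin of a listed thing).
The state is a dict: "clock": time; "q": joint angles; "qd": joint speeds; "joint_torque": joint torques, N m; "tool_pos": TCP position; "eef_rot": TCP orientation; "contact_force": force on the tool from outside, world axes, zero at the start; "moment": the same for the moment, N m; "opening": opening from 0.0 (shut) to 1.0 (fully open).
Only numpy, scipy, OpenCV 4.12 (cv2) and the standard library are available. Lean on these libraries where they do the work, as an engineer would, in place of code of your own. Each camera call takes 0.05 s, during which the arm holds its last target. There are 200 camera calls.

### The job

A hose coupling has been left standing in the nest of the pressure-test fixture. Take the coupling out and put it in the open steel bin, let go of it there, and then set the large oblong manifold block down gently (not dropped) in the cleared nest, upright and flat on the nest's floor, its long sides along the nest's long sides, either way round.

Things in the scene. Friction and masses are not known exactly. Their poses are not given: they have to be found in the camera images.
- nest: The test nest, fixed to the bench: a dark steel base plate 150 x 116 mm, 12 mm thick, with four low bright steel rails that frame an oblong opening 104 mm (along its x) by 72 mm (along its y). Each rail is 12 mm wide and rises 15 mm above the nest's floor. Origin: centre of the plate's underside, on the bench; the nest's floor (top of the plate) lies 12 mm above it, the rail tops 27 mm above it; z up.
- coupling: The stray hose coupling, plain steel, standing upright inside the nest, not always at its middle: a round sleeve 34 mm in diameter on a six-sided foot 38 mm across the flats and 14 mm high, 60 mm tall in all. 0.22 kg, give or take a third. Origin: centre of its underside; z runs up along its axis. It may stand or lie in the bin.
- manifold: The large oblong manifold block of bare aluminium with dark round ports, loose on the bench: 80 mm (its x) by 50 mm (its y) by 60 mm tall (its z). About 0.55 kg, give or take a third. Origin: centre of its underside; z up. The small square aluminium block (50 x 50 x 34 mm) nearby is not wanted.
- bin: The open bin of dark sheet steel, fixed to the bench and empty: 170 mm (its x) by 150 mm (its y) outside, 50 mm high, walls and floor 5 mm thick. Origin: centre of its underside; z up. It stands to the left or to the right of the nest, with the manifold block on the other side.
Not all that is in view belongs to the job. What is shaped like the nest but yellow is not meant.

How it is judged:
On the way:
1. the coupling lies or stands in the bin, let go (x of coupling in the frame of bin between -0.08 and 0.08 m and y of coupling in the frame of bin between -0.07 and 0.07 m and z of coupling in the frame of bin below 0.04 m and contact force between the fingers and coupling below 0.2 N), for 0.2 s.
At the end, for the whole second after the job is handed in: The manifold block rests upright and flat on the floor of the nest, inside its rails (anywhere they allow: its underside within 4 mm of the floor, tilted less than about 5 degrees, long sides along the nest's, either way round), at rest; the coupling lies or stands in the bin (x of manifold in the frame of nest between -0.016 and 0.016 m and y of manifold in the frame of nest between -0.015 and 0.015 m and z of manifold in the frame of nest below 0.016 m and angle between manifold's own z axis and vertical below 0.08 rad and angle between the x axis of manifold and the x axis of nest, either way round below 0.35 rad and linear speed of manifold below 0.02 m/s and x of coupling in the frame of bin between -0.08 and 0.08 m and y of coupling in the frame of bin between -0.07 and 0.07 m and z of coupling in the frame of bin below 0.04 m); the robot touches nothing.
It fails at once if the manifold block was dropped into the nest (it fell or was driven faster than 0.6 m/s within 30 mm of the nest's floor) (horizontal distance between manifold and nest below 0.05 m and z of manifold in the frame of nest below 0.042 m and linear speed of manifold above 0.6 m/s).
It also fails if it takes over 61 s, if anything falls off the work surface, if the arm or the gripper's body presses on something with over 40 N, if the wrist force passes 120 N, or if a joint passes its speed limit or range.

## Working session

There is one attempt and no reset: what is moved stays moved. The work goes in short steps, Python scripts to look and compute and a shell command to move; the robot and the scene stay as the last step left them, time stands still between calls to the robot, and variables do not carry over. Pictures are saved under pics/ and viewed, about 8 in all and at most 12, crops included, and the job is handed in when it is done.

```bash
mkdir -p pics; cat > h.py <<'E'
import numpy as np, cv2
from plant import r
def ray(s,row,col):
    K=np.array([[s["fx"],0,s["cx"]],[0,s["fy"],s["cy"]],[0,0,1.]])
    u=cv2.undistortPoints(np.array([[[col,row]]],float),K,np.array(s["dist_coeffs"],float))[0,0]
    R=np.array(s["rotation"],float).reshape(3,3)
    return np.array(s["origin"],float),R@np.array([u[0],-u[1],-1.])
def atz(s,row,col,z):
    o,d=ray(s,row,col); return o+d*(z-o[2])/d[2]
def proj(s,p):
    R=np.array(s["rotation"],float).reshape(3,3); c=R.T@(np.array(p,float)-np.array(s["origin"]))
    K=np.array([[s["fx"],0,s["cx"]],[0,s["fy"],s["cy"]],[0,0,1.]])
    return cv2.projectPoints(np.array([[c[0],-c[1],-c[2]]]),np.zeros(3),np.zeros(3),K,np.array(s["dist_coeffs"],float))[0].ravel()
def save(s,n): cv2.imwrite("pics/"+n,s["img"][:,:,::-1])
E
python3 - <<'E'
from h import *
for c in ("top","side"):
    s=r.snapshot(c); save(s,c+"1.png"); print(c,s["origin"],np.round(s["rotation"],3).tolist(),s["fx"])
    for l in ("nest","coupling","manifold","bin"):
        print(l,[(np.round(d["location"]).tolist(),round(d["confidence"],2),np.round(atz(s,*d["location"],.012 if l=="coupling" else 0),3).tolist()) for d in r.spot_point(l,c)[:3]],[(np.round(d["rect"]).tolist(),round(d["confidence"],2)) for d in r.spot_in(l,c)[:3]])
st=r.get_state();print(st)
E
```

```text
top [0.49693669 0.01214378 1.02465891] [-0.05, 0.052, 0.706, -0.704] 471.1695079629022Traceback (most recent call last):
  File "<stdin>", line 5, in <module>
  File "h.py", line 9, in atz
    o,d=ray(s,row,col); return o+d*(z-o[2])/d[2]
        ~~~^^^^^^^^^^^
  File "h.py", line 6, in ray
    R=np.array(s["rotation"],float).reshape(3,3)
ValueError: cannot reshape array of size 4 into shape (3,3)
```

View pics/top1.png

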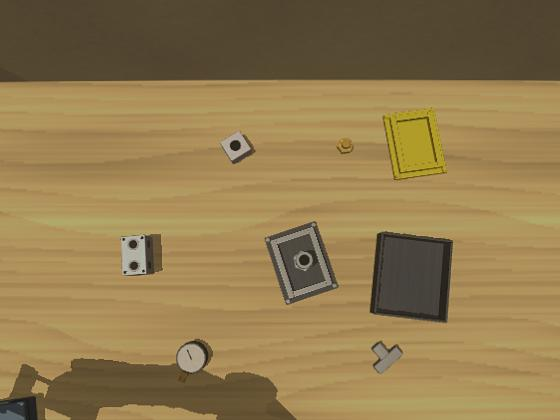

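The top view shows the manifold at about (col 136, row 255), the nest at (301, 262) with the coupling at (304, 260), and the bin at (412, 277). The yellow decoy is at (415, 144). The camera rotation is a quaternion, so I'll fix the helper.

```bash
sed -i 's/R=np.array(s\["rotation"\],float).reshape(3,3)/R=Rotation.from_quat(s["rotation"]).as_matrix()/; 1i from scipy.spatial.transform import Rotation' h.py
python3 - <<'E'
from h import *
for c in ("top","side"):
    s=r.snapshot(c); save(s,c+"1.png"); print(c,np.round(s["origin"],3),s["fx"])
    for l in ("nest","coupling","manifold","bin"):
        print(l,[(np.round(d["location"]).tolist(),round(d["confidence"],2),np.round(atz(s,*d["location"],.012 if l=="coupling" else 0),3).tolist()) for d in r.spot_point(l,c)[:3]],[(np.round(d["rect"]).tolist(),round(d["confidence"],2)) for d in r.spot_in(l,c)[:3]])
    if c=="top":
        im=cv2.resize(s["img"][200:320,110:340],None,fx=3.4,fy=3.4,interpolation=cv2.INTER_CUBIC); cv2.imwrite("pics/crop1.png",im[:,:,::-1])
st=r.get_state();print({k:np.round(v,3).tolist() for k,v in st.items()})
E
```

```text
top [0.497 0.012 1.025] 471.1695079629022
nest [([145.0, 413.0], 0.96, [0.791, -0.285, 0.0]), ([265.0, 302.0], 0.64, [0.524, -0.034, 0.0])] [([382.0, 108.0, 445.0, 178.0], 0.82), ([266.0, 221.0, 338.0, 304.0], 0.81)]
coupling [([259.0, 302.0], 0.83, [0.536, -0.034, 0.012])] [([292.0, 249.0, 309.0, 268.0], 0.7)]
manifold [([254.0, 142.0], 0.68, [0.547, 0.314, 0.0])] [([124.0, 232.0, 156.0, 278.0], 0.74)]
bin [([274.0, 407.0], 0.95, [0.503, -0.259, 0.0])] [([370.0, 232.0, 452.0, 322.0], 0.82)]
side [ 0.463 -0.64   0.813] 418.98651998494023
nest [([288.0, 370.0], 0.92, [0.793, -0.279, 0.0]), ([221.0, 229.0], 0.71, [0.531, -0.025, 0.0])] [([328.0, 254.0, 416.0, 323.0], 0.82), ([192.0, 190.0, 271.0, 255.0], 0.76), ([222.0, 199.0, 240.0, 227.0], 0.18)]
coupling [([219.0, 229.0], 0.58, [0.531, -0.03, 0.012])] [([220.0, 200.0, 238.0, 228.0], 0.58)]
manifold [([129.0, 212.0], 0.61, [0.547, 0.318, 0.0])] [([193.0, 108.0, 228.0, 136.0], 0.66)]
bin [([314.0, 236.0], 0.75, [0.5, -0.267, 0.0]), ([128.0, 212.0], 0.61, [0.549, 0.323, 0.0])] [([191.0, 266.0, 285.0, 352.0], 0.63)]
{'clock': 1.0, 'q': [-1.189, 0.689, -0.195, 1.565, 0.157, 0.902, -0.215], 'qd': [0.001, -0.0, 0.001, 0.0, -0.001, -0.0, -0.0], 'joint_torque': [0.0, -52.751, -1.267, -15.375, -0.052, -0.001, 0.0], 'tool_pos': [0.213, 0.588, 0.239], 'eef_rot': [0.173, 0.985, 0.0, 0.0], 'contact_force': [0.711, 0.392, -0.226], 'moment': [-0.027, 0.02, -0.017], 'opening': 1.0}
```

View pics/crop1.png

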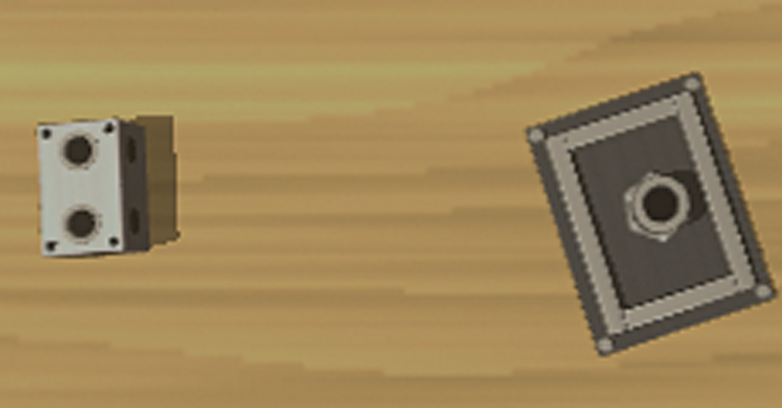

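View pics/side1.png

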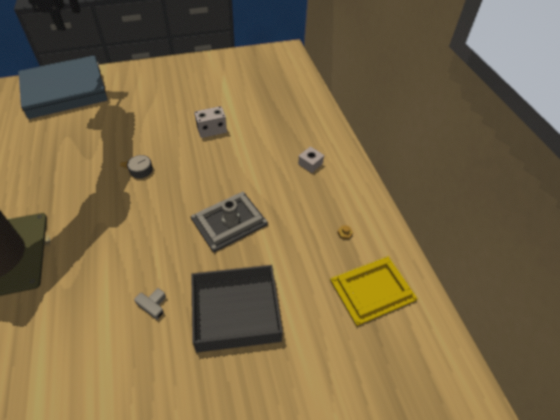

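The crop and side view agree with the detections: the nest is upright with the coupling near its middle, and the manifold's long side runs roughly along world x. I'll get poses from the corners I read in the crop.

```bash
cat > g.py <<'E'
from h import *
def tool(): 
    st=r.get_state(); R=Rotation.from_quat(st["eef_rot"]).as_matrix(); return np.array(st["tool_pos"]),R
def go(p,jaw):
    """shift to p in tool units after no twist; twist (deg) so tool y lies along jaw yaw(deg, world)"""
    t,R=tool(); d=R.T@(np.array(p)-t)/.04
    ang=np.degrees(np.arctan2(R[1,1],R[0,1])); dz=(jaw-ang+90)%180-90
    print("shift units",np.round(d,2),"jaw now",round(ang,1),"twist units",round(-dz/6,2),"tcp",np.round(t,3),"tilt",np.round(R[:,2],3))
E
python3 - <<'E'
from g import *
s=r.snapshot("top")
f=lambda P,z:np.array([atz(s,200+y/3.4,110+x/3.4,z)[:2] for x,y in P])
for n,P,z in (("nest",[(527,133),(698,72),(776,292),(602,355)],.012),("man",[(38,124),(121,118),(125,248),(42,256)],.06),("coup",[(660,202)],.072)):
    w=f(P,z);print(n,w.mean(0).round(4))
    if len(P)==4:
        e=np.roll(w,-1,0)-w; print(np.linalg.norm(e,axis=1).round(4),np.degrees(np.arctan2(e[:,1],e[:,0])).round(1))
s=r.snapshot("side")
for p in ([.535,-.035,.072],[.523,-.03,.012],[.546,.322,.06]): print(proj(s,p).round(1))
go([.536,-.037,.2],70)
E
```

```text
nest [ 0.5293 -0.0315]
[0.1154 0.1463 0.1154 0.146 ] [ -70.5 -161.3  109.4   18.7]
man [0.5438 0.3127]
[0.0505 0.0782 0.0499 0.0794] [ -86.  -176.1   95.4    4.3]
coup [ 0.5332 -0.0345]
[229.3 204.6]
[225.6 219.8]
[209.1 111.8]
shift units [-12.91 -11.93   0.97] jaw now 70.1 twist units 0.01 tcp [0.213 0.588 0.239] tilt [ 0.  0. -1.]
```

```bash
python3 -m jog '[{"translation":[-0.65,-0.6,0],"twist":0,"claw":80},{"translation":[-0.65,-0.6,0],"twist":0,"claw":80},{"translation":[-0.65,-0.6,0],"twist":0,"claw":80},{"translation":[-0.65,-0.6,0],"twist":0,"claw":80},{"translation":[-0.65,-0.6,0],"twist":0,"claw":80},{"translation":[-0.65,-0.6,0],"twist":0,"claw":80},{"translation":[-0.65,-0.6,0],"twist":0,"claw":80},{"translation":[-0.65,-0.6,0],"twist":0,"claw":80},{"translation":[-0.65,-0.6,0],"twist":0,"claw":80},{"translation":[-0.65,-0.6,0],"twist":0,"claw":80},{"translation":[-0.65,-0.6,0],"twist":0,"claw":80},{"translation":[-0.65,-0.6,0],"twist":0,"claw":80},{"translation":[-0.65,-0.6,0],"twist":0,"claw":80},{"translation":[-0.65,-0.6,0],"twist":0,"claw":80},{"translation":[-0.65,-0.6,0],"twist":0,"claw":80},{"translation":[-0.65,-0.6,0],"twist":0,"claw":80},{"translation":[-0.65,-0.6,0],"twist":0,"claw":80},{"translation":[-0.65,-0.6,0],"twist":0,"claw":80},{"translation":[-0.65,-0.6,0],"twist":0,"claw":80},{"translation":[-0.5,-0.5,0],"twist":0,"claw":80}]'; python3 -c "
from g import *
go([.533,-.0345,.038],70)"
```

```text
clock: 2.77
tool_pos: [0.5353, -0.0382, 0.2389]
eef_rot: [0.174, 0.985, -0.0, 0.001]
contact_force: [-0.2, -0.6, -0.5]
opening: 0.798
shift units [0.09 0.07 5.02] jaw now 69.9 twist units -0.01 tcp [ 0.535 -0.038  0.239] tilt [ 0.001 -0.001 -1.   ]
```

```bash
python3 -m jog '[{"translation":[0.09,0.07,0.6],"twist":0,"claw":80},{"translation":[0,0,0.8],"twist":0,"claw":80},{"translation":[0,0,0.8],"twist":0,"claw":80},{"translation":[0,0,0.8],"twist":0,"claw":80},{"translation":[0,0,0.8],"twist":0,"claw":80},{"translation":[0,0,0.6],"twist":0,"claw":80},{"translation":[0,0,0.4],"twist":0,"claw":80},{"translation":[0,0,0.2],"twist":0,"claw":80},{"translation":[0,0,0],"twist":0,"claw":80},{"translation":[0,0,0],"twist":0,"claw":0},{"translation":[0,0,0],"twist":0,"claw":0},{"translation":[0,0,0],"twist":0,"claw":0},{"translation":[0,0,0],"twist":0,"claw":0},{"translation":[0,0,0],"twist":0,"claw":0},{"translation":[0,0,0],"twist":0,"claw":0},{"translation":[0,0,0],"twist":0,"claw":0}]' 30; python3 - <<'E'
from g import *
go([.535,-.038,.14],70)
s=r.snapshot("top"); 
d=r.spot_in("bin","top")[0]["rect"];print(d)
save(s,"top2.png")
E
```

```text
clock: 4.1
tool_pos: [0.5318, -0.0315, 0.0393]
eef_rot: [0.173, 0.985, -0.0, 0.0]
contact_force: [-1.0, -0.4, 5.3]
opening: 0.376
shift units [-0.13 -0.13 -2.52] jaw now 70.1 twist units 0.01 tcp [ 0.532 -0.031  0.039] tilt [ 0.001 -0.    -1.   ]
[371.0, 231.3, 451.7, 321.9]
```

```bash
python3 -m jog '[{"translation":[0,0,-0.3],"twist":0,"claw":0},{"translation":[0,0,-0.7],"twist":0,"claw":0},{"translation":[0,0,-0.7],"twist":0,"claw":0},{"translation":[0,0,-0.7],"twist":0,"claw":0},{"translation":[0,0,-0.3],"twist":0,"claw":0},{"translation":[0,0,0],"twist":0,"claw":0}]'; python3 -c "
from g import *
go([.502,-.262,.037],70)"
```

```text
clock: 4.7
tool_pos: [0.5332, -0.0312, 0.1492]
eef_rot: [0.173, 0.985, 0.001, 0.002]
contact_force: [-0.4, -0.5, -2.6]
opening: 0.378
shift units [-1.22 -5.7   2.8 ] jaw now 70.1 twist units 0.01 tcp [ 0.533 -0.031  0.149] tilt [ 0.005  0.    -1.   ]
```

View pics/top2.png

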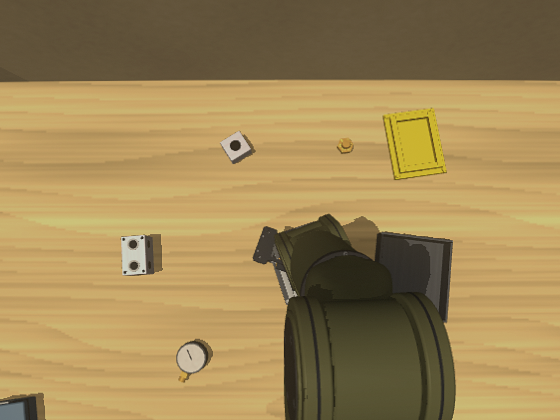

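The arm is over the nest and everything else is undisturbed. The wrist load of about 2.6 N and the 0.378 opening (33 mm) mean the coupling is held, so I'll go to the bin.

```bash
python3 -m jog '[{"translation":[-0.1,-0.4,0],"twist":0,"claw":0},{"translation":[-0.16,-0.75,0],"twist":0,"claw":0},{"translation":[-0.16,-0.75,0],"twist":0,"claw":0},{"translation":[-0.16,-0.75,0],"twist":0,"claw":0},{"translation":[-0.16,-0.75,0],"twist":0,"claw":0},{"translation":[-0.16,-0.75,0],"twist":0,"claw":0},{"translation":[-0.16,-0.75,0],"twist":0,"claw":0},{"translation":[-0.16,-0.6,0],"twist":0,"claw":0},{"translation":[0,-0.2,0.3],"twist":0,"claw":0},{"translation":[0,0,0.6],"twist":0,"claw":0},{"translation":[0,0,0.6],"twist":0,"claw":0},{"translation":[0,0,0.6],"twist":0,"claw":0},{"translation":[0,0,0.4],"twist":0,"claw":0},{"translation":[0,0,0.2],"twist":0,"claw":0},{"translation":[0,0,0],"twist":0,"claw":0}]'; python3 -c "
from g import *
go([.502,-.262,.034],70)"
```

```text
clock: 5.95
tool_pos: [0.498, -0.2603, 0.0358]
eef_rot: [0.172, 0.985, 0.001, -0.003]
contact_force: [-0.1, 0.4, -2.0]
opening: 0.379
shift units [-0.11 -0.01  0.04] jaw now 70.2 twist units 0.03 tcp [ 0.498 -0.26   0.036] tilt [-0.005  0.003 -1.   ]
```

```bash
python3 -m jog '[{"translation":[0,0,0.05],"twist":0,"claw":65},{"translation":[0,0,0],"twist":0,"claw":65},{"translation":[0,0,0],"twist":0,"claw":65},{"translation":[0,0,0],"twist":0,"claw":65},{"translation":[0,0,0],"twist":0,"claw":65},{"translation":[0,0,-0.4],"twist":0,"claw":65},{"translation":[0,0,-0.8],"twist":0,"claw":65},{"translation":[0,0,-0.8],"twist":0,"claw":65},{"translation":[0,0,-0.8],"twist":0,"claw":65},{"translation":[0,0,-0.4],"twist":0,"claw":90},{"translation":[0,0,0],"twist":-0.8,"claw":100},{"translation":[0,0,0],"twist":-0.8,"claw":100},{"translation":[0,0,0],"twist":-0.8,"claw":100},{"translation":[0,0,0],"twist":-0.8,"claw":100},{"translation":[0,0,0],"twist":-0.8,"claw":100},{"translation":[0,0,0],"twist":0,"claw":100}]'; python3 -c "
from g import *
go([.5438,.3127,.16],94.2)
s=r.snapshot('side');save(s,'side2.png')
for d in r.spot_in('coupling','side'):print(d)
print(proj(s,[.5,-.26,.035]))"
```

```text
clock: 7.28
tool_pos: [0.4996, -0.2625, 0.1651]
eef_rot: [-0.036, 0.999, -0.0, 0.0]
contact_force: [0.3, 0.3, -0.0]
opening: 1.001
shift units [-2.15 14.26  0.13] jaw now 94.2 twist units -0.01 tcp [ 0.5   -0.262  0.165] tilt [ 0.001 -0.    -1.   ]
{'rect': [229.3, 300.1, 246.1, 316.7], 'confidence': 0.87}
[235.08391657 303.87053939]
```

```bash
python3 -m jog '[{"translation":[-0.12,0.8,0],"twist":0,"claw":100},{"translation":[-0.12,0.8,0],"twist":0,"claw":100},{"translation":[-0.12,0.8,0],"twist":0,"claw":100},{"translation":[-0.12,0.8,0],"twist":0,"claw":100},{"translation":[-0.12,0.8,0],"twist":0,"claw":100},{"translation":[-0.12,0.8,0],"twist":0,"claw":100},{"translation":[-0.12,0.8,0],"twist":0,"claw":100},{"translation":[-0.12,0.8,0],"twist":0,"claw":100},{"translation":[-0.12,0.8,0],"twist":0,"claw":100},{"translation":[-0.12,0.8,0],"twist":0,"claw":100},{"translation":[-0.12,0.8,0],"twist":0,"claw":100},{"translation":[-0.12,0.8,0],"twist":0,"claw":100},{"translation":[-0.12,0.8,0],"twist":0,"claw":100},{"translation":[-0.12,0.8,0],"twist":0,"claw":100},{"translation":[-0.12,0.8,0],"twist":0,"claw":100},{"translation":[-0.12,0.8,0],"twist":0,"claw":100},{"translation":[-0.12,0.8,0],"twist":0,"claw":100},{"translation":[-0.12,0.6,0],"twist":0,"claw":100},{"translation":[0,0,0],"twist":0,"claw":100}]'; python3 -c "
from g import *
go([.5438,.3127,.033],94.2)
s=r.snapshot('side');save(s,'side3.png');s=r.snapshot('top')
c=cv2.resize(s['img'][180:340,240:460],None,fx=3,fy=3,interpolation=cv2.INTER_CUBIC)
d=cv2.imread('pics/side3.png')
cv2.imwrite('pics/c3.png',np.hstack([c[:400,:450,::-1],d[60:460,140:480][:400]][:1]+[cv2.resize(d[70:370,140:400],(347,400))]))"
```

```text
clock: 8.97
tool_pos: [0.5443, 0.3188, 0.1653]
eef_rot: [-0.038, 0.999, 0.004, 0.001]
contact_force: [0.1, 0.3, 0.7]
opening: 1.004
shift units [ 0.03 -0.18  3.31] jaw now 94.4 twist units 0.03 tcp [0.544 0.319 0.165] tilt [ 0.001  0.007 -1.   ]
```

View pics/c3.png

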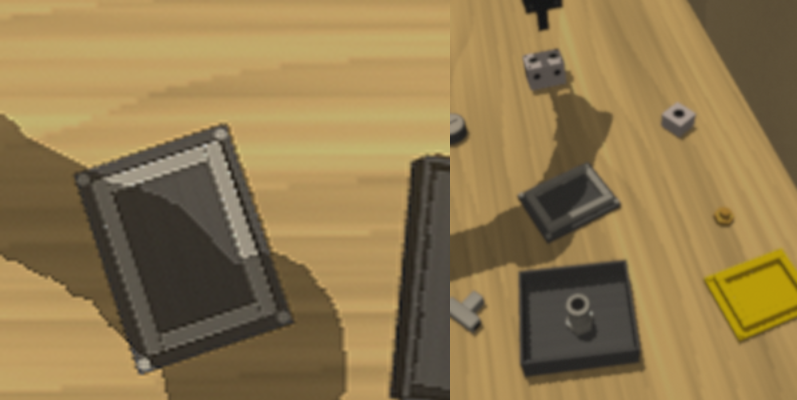

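The coupling stands in the bin and the nest is empty. The fingers straddle the manifold, so I'll descend and grip.

```bash
python3 -m jog '[{"translation":[0,-0.14,0.3],"twist":0,"claw":100},{"translation":[0,0,0.6],"twist":0,"claw":100},{"translation":[0,0,0.6],"twist":0,"claw":100},{"translation":[0,0,0.6],"twist":0,"claw":100},{"translation":[0,0,0.6],"twist":0,"claw":100},{"translation":[0,0,0.4],"twist":0,"claw":100},{"translation":[0,0,0.2],"twist":0,"claw":100},{"translation":[0,0,0],"twist":0,"claw":100},{"translation":[0,0,0],"twist":0,"claw":20},{"translation":[0,0,0],"twist":0,"claw":20},{"translation":[0,0,0],"twist":0,"claw":20},{"translation":[0,0,0],"twist":0,"claw":20},{"translation":[0,0,0],"twist":0,"claw":20},{"translation":[0,0,0],"twist":0,"claw":20},{"translation":[0,0,0],"twist":0,"claw":20}]' 45; python3 - <<'E'
from g import *
go([.5438,.3127,.13],94.2)
s=r.snapshot("top")
for sc,o,P in ((3,(240,180),[(79,176),(222,128),(291,320),(142,369)]),(3.4,(110,200),[(527,133),(698,72),(776,292),(602,355)])):
    print(np.mean([atz(s,o[1]+y/sc,o[0]+x/sc,.012)[:2] for x,y in P],0))
s=r.snapshot("side") # plate corners in c3 right half: scale 347/260, 400/300
f=347/260
print(np.mean([atz(s,70+y/f,140+(x-450)/f,.012)[:2] for x,y in [(519,199),(589,164),(621,203),(551,241)]],0))
E
```

```text
clock: 10.32
tool_pos: [0.5466, 0.3078, 0.034]
eef_rot: [-0.036, 0.999, 0.002, 0.001]
contact_force: [-0.6, 5.2, 5.0]
opening: 0.565
shift units [ 0.05  0.14 -2.4 ] jaw now 94.1 twist units -0.01 tcp [0.547 0.308 0.034] tilt [ 0.002  0.005 -1.   ]
[ 0.52901568 -0.03100355]
[ 0.52925978 -0.03151388]
[ 0.53358919 -0.03442883]
```

```bash
python3 -m jog '[{"translation":[0,0,-0.2],"twist":0,"claw":20},{"translation":[0,0,-0.5],"twist":0,"claw":20},{"translation":[0,0,-0.6],"twist":0,"claw":20},{"translation":[0,0,-0.6],"twist":0,"claw":20},{"translation":[0,0,-0.4],"twist":-0.5,"claw":20},{"translation":[0,0,0],"twist":-0.7,"claw":20},{"translation":[0,0,0],"twist":-0.7,"claw":20},{"translation":[0,0,0],"twist":-0.55,"claw":20},{"translation":[0,0,0],"twist":0,"claw":20}]'; python3 - <<'E'
from g import *
go([.532,-.031,.08],108.9)
print(r.get_state()["moment"])
E
```

```text
clock: 11.17
tool_pos: [0.5451, 0.3017, 0.1236]
eef_rot: [-0.163, 0.987, -0.002, -0.002]
contact_force: [-0.1, -0.1, -5.4]
opening: 0.56
shift units [ 2.98 -7.77  1.13] jaw now 108.8 twist units -0.02 tcp [0.545 0.302 0.124] tilt [-0.003 -0.005 -1.   ]
[ 0.00606221 -0.01618479  0.03693833]
```

```bash
python3 -m jog '[{"translation":[0.12,-0.3,0],"twist":0,"claw":20},{"translation":[0.25,-0.65,0],"twist":0,"claw":20},{"translation":[0.25,-0.65,0],"twist":0,"claw":20},{"translation":[0.25,-0.65,0],"twist":0,"claw":20},{"translation":[0.25,-0.65,0],"twist":0,"claw":20},{"translation":[0.25,-0.65,0],"twist":0,"claw":20},{"translation":[0.25,-0.65,0],"twist":0,"claw":20},{"translation":[0.25,-0.65,0],"twist":0,"claw":20},{"translation":[0.25,-0.65,0],"twist":0,"claw":20},{"translation":[0.25,-0.65,0],"twist":0,"claw":20},{"translation":[0.25,-0.65,0],"twist":0,"claw":20},{"translation":[0.25,-0.65,0],"twist":0,"claw":20},{"translation":[0.11,-0.3,0],"twist":0,"claw":20},{"translation":[0,0,0],"twist":0,"claw":20},{"translation":[0,0,0],"twist":0,"claw":20},{"translation":[0,0,0],"twist":0,"claw":20}]'; python3 - <<'E'
from g import *
go([.532,-.031,.046],108.9)
s=r.snapshot("side");save(s,"side4.png");t=r.snapshot("top")
cv2.imwrite("pics/c4.png",np.hstack([cv2.resize(x["img"][a:a+100,b:b+100],(400,400),interpolation=cv2.INTER_CUBIC) for x,a,b in((s,165,175),(t,210,250))])[:,:,::-1])
E
```

```text
clock: 12.5
tool_pos: [0.5325, -0.0263, 0.1247]
eef_rot: [-0.163, 0.987, 0.0, -0.0]
contact_force: [0.3, -0.2, -4.8]
opening: 0.569
shift units [ 0.05 -0.11  1.97] jaw now 108.8 twist units -0.02 tcp [ 0.533 -0.026  0.125] tilt [-0.     0.001 -1.   ]
```

View pics/c4.png

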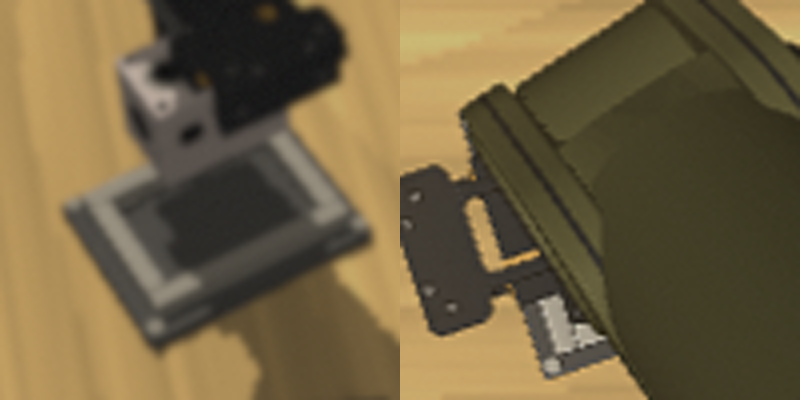

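The manifold hangs level above the nest, aligned with it, and the bottom near-left corner is at about side pixel (215, 211). I'll check that against the predicted pose before lowering.

```bash
python3 - <<'E'
from g import *
s=r.snapshot("side");t,R=tool();a=np.radians(18.8);ex=np.array([np.cos(a),np.sin(a),0]);ey=np.array([-ex[1],ex[0],0])
c=t-.0025*ex
for z in(.0905,.1505):
  for i,j in((-1,-1),(1,-1),(1,1),(-1,1)):
    p=c+i*.04*ex+j*.025*ey;p[2]=z;q=proj(s,p);print(z,i,j,((q-[175,165])*4).round())
n=np.array([.5295,-.0315,.012])
for i,j in((-1,-1),(1,-1),(1,1),(-1,1)): print("nest",i,j,((proj(s,n+i*.075*ex+j*.058*ey)-[175,165])*4).round())
E
```

```text
0.0905 -1 -1 [163. 187.]
0.0905 1 -1 [288. 126.]
0.0905 1 1 [243.  71.]
0.0905 -1 1 [121. 128.]
0.1505 -1 -1 [153. 116.]
0.1505 1 -1 [285.  54.]
0.1505 1 1 [238.  -2.]
0.1505 -1 1 [109.  56.]
nest -1 -1 [149. 346.]
nest 1 -1 [371. 230.]
nest 1 1 [271. 106.]
nest -1 1 [ 57. 208.]
```

Prediction and image agree within about 2 mm. I'll lower it slowly.

```bash
python3 -m jog '[{"translation":[0.04,-0.12,0.1],"twist":0,"claw":20},{"translation":[0,0,0.25],"twist":0,"claw":20},{"translation":[0,0,0.3],"twist":0,"claw":20},{"translation":[0,0,0.3],"twist":0,"claw":20},{"translation":[0,0,0.3],"twist":0,"claw":20},{"translation":[0,0,0.25],"twist":0,"claw":20},{"translation":[0,0,0.2],"twist":0,"claw":20},{"translation":[0,0,0.12],"twist":0,"claw":20},{"translation":[0,0,0.07],"twist":0,"claw":20},{"translation":[0,0,0],"twist":0,"claw":20},{"translation":[0,0,0],"twist":0,"claw":20}]'; python3 -c "
from g import *
go([.533,-.0315,.046],108.9);print(r.get_state()['contact_force'])"
```

```text
clock: 13.57
tool_pos: [0.5331, -0.0319, 0.0493]
eef_rot: [-0.163, 0.987, 0.0, 0.0]
contact_force: [-0.2, -0.2, -5.5]
opening: 0.565
shift units [0.   0.01 0.08] jaw now 108.8 twist units -0.02 tcp [ 0.533 -0.032  0.049] tilt [ 0.  0. -1.]
[-0.23276966 -0.23139313 -5.47967809]
```

```bash
python3 -m jog '[{"translation":[0,0,0.03],"twist":0,"claw":20},{"translation":[0,0,0.03],"twist":0,"claw":20},{"translation":[0,0,0.02],"twist":0,"claw":20},{"translation":[0,0,0.01],"twist":0,"claw":20},{"translation":[0,0,0],"twist":0,"claw":20},{"translation":[0,0,0],"twist":0,"claw":20}]'
```

```text
clock: 14.07
tool_pos: [0.5331, -0.0321, 0.0461]
eef_rot: [-0.163, 0.987, -0.0, 0.0]
contact_force: [-1.1, 0.7, 3.7]
opening: 0.56
```

It touched the floor at the expected height, with the force going from -5.5 to +3.7 N. Now I'll release and retreat.

```bash
python3 -m jog '[{"translation":[0,0,0],"twist":0,"claw":62},{"translation":[0,0,0],"twist":0,"claw":75},{"translation":[0,0,0],"twist":0,"claw":90},{"translation":[0,0,0],"twist":0,"claw":100},{"translation":[0,0,0],"twist":0,"claw":100},{"translation":[0,0,0],"twist":0,"claw":100},{"translation":[0,0,-0.2],"twist":0,"claw":100},{"translation":[0,0,-0.5],"twist":0,"claw":100},{"translation":[0,0,-0.8],"twist":0,"claw":100},{"translation":[0,0,-0.8],"twist":0,"claw":100},{"translation":[0,0,-0.8],"twist":0,"claw":100},{"translation":[0,0.7,-0.6],"twist":0,"claw":100},{"translation":[0,0.9,0],"twist":0,"claw":100},{"translation":[0,0.9,0],"twist":0,"claw":100},{"translation":[0,0.9,0],"twist":0,"claw":100},{"translation":[0,0.9,0],"twist":0,"claw":100},{"translation":[0,0.9,0],"twist":0,"claw":100},{"translation":[0,0.5,0],"twist":0,"claw":100},{"translation":[0,0,0],"twist":0,"claw":100},{"translation":[0,0,0],"twist":0,"claw":100}]'; python3 - <<'E'
from g import *
s=r.snapshot("side");t=r.snapshot("top")
cv2.imwrite("pics/c5.png",np.hstack([cv2.resize(s["img"][180:360,170:350],(400,400),interpolation=cv2.INTER_CUBIC),cv2.resize(t["img"][210:310,250:350],(400,400),interpolation=cv2.INTER_CUBIC)])[:,:,::-1])
E
```

```text
clock: 15.73
tool_pos: [0.459, 0.185, 0.1941]
eef_rot: [-0.165, 0.986, 0.0, 0.0]
contact_force: [0.4, -1.3, 0.0]
opening: 1.001
```

View pics/c5.png

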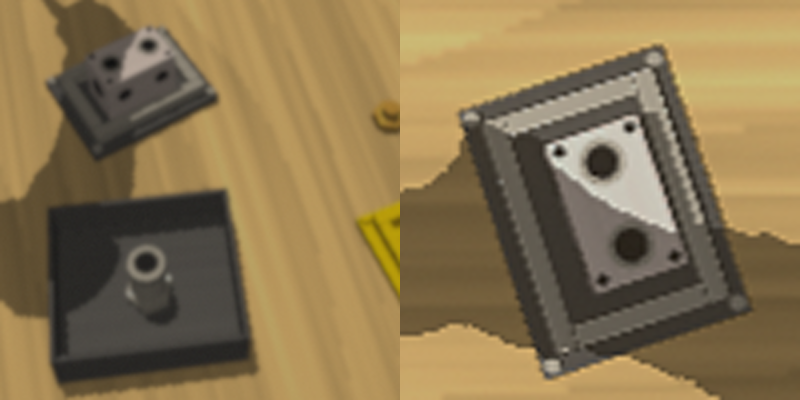

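The block sits inside the rails with its long side along the nest's, and the coupling stands in the bin. A quick numeric check, then I'll hand in.

```bash
python3 - <<'E'
from g import *
t=r.snapshot("top")
w=np.array([atz(t,210+y/4,250+x/4,.072)[:2] for x,y in[(143,145),(238,116),(293,262),(198,294)]])
e=np.roll(w,-1,0)-w;a=np.radians(18.8);d=w.mean(0)-[.5305,-.0325]
print(w.mean(0),np.linalg.norm(e,axis=1),np.degrees(np.arctan2(e[:,1],e[:,0])),"in nest",d@[np.cos(a),np.sin(a)],d@[-np.sin(a),np.cos(a)])
print(r.get_state()["contact_force"],r.finish_job())
E
```

```text
[ 0.53006092 -0.03520648] [0.05030257 0.07807745 0.05024338 0.079309  ] [ -73.20917427 -159.95490113  108.19283836   20.04822554] in nest -0.0012878577158423976 -0.00242058530022224
the job is handed in; nothing more can be done
[ 0.38795623  0.72237251 -0.38437225] None
```

The job is done and handed in at about 16 s on the robot's clock, well under the 61 s limit. No verdict is reported, so what follows rests on my own checks.

- **Coupling:** I lifted it out of the nest, lowered it into the steel bin and let go. The last side view shows it standing there.
- **Manifold:** I gripped it across its 50 mm sides and lowered it slowly into the nest. Contact with the floor came at the expected height, with the wrist force going from -5.5 to +3.7 N. I then released it and moved the arm clear.
- **Final position:** In the last top view, the manifold's centre is about 1 mm (along the nest's x) and 2 mm (along its y) from the nest's centre. Its top edges measure about 50 x 79 mm at the seated height of 72 mm, so it looks flat on the floor. The long sides agree with the nest's to within about 1 degree.
- **Disagreement:** The two cameras put the nest's centre about 5 mm apart. I aimed between them, well inside the tolerance, and no check failed.

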